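# Find the fullest glass tin by heft

## Task

Three identical closed tins of glass stand on a blue, an amber and a green glass tile: heft them in that order, lifting each one a few centimetres straight off its tile and holding it there a moment to feel its weight, and standing it back near the middle of its own tile before taking the next. One tin is clearly the heaviest: finish with the gripper holding that one upright and still over the middle of the purple bowl, its bottom at least 5 cm above the bowl's rim, while the other two stand on their own tiles and nothing has been knocked over or pushed about. The program ends while holding: do not put the heaviest tin down or let go of it at the end.

Things in the scene. Friction and masses are not known exactly. Their poses are not given: they have to be found in the camera images.
- tin_blue: closed metal tin that starts on the blue tile: pale label band, 60 mm diameter, 79 mm tall (bead near the lid 0.6 mm proud), looks identical to the other two. Loose, 0.19 to 0.37 kg in all, the one heaviest 0.54 to 0.64 kg; which it is changes from run to run and cannot be seen. Contents have 2 mm of play. Origin: centre of its underside, z up along its axis
- tin_amber: closed metal tin that starts on the amber tile: pale label band, 60 mm diameter, 79 mm tall (bead near the lid 0.6 mm proud), looks identical to the other two. Loose, 0.19 to 0.37 kg in all, the one heaviest 0.54 to 0.64 kg; which it is changes from run to run and cannot be seen. Contents have 2 mm of play. Origin: centre of its underside, z up along its axis
- tin_green: closed metal tin that starts on the green tile: pale label band, 60 mm diameter, 79 mm tall (bead near the lid 0.6 mm proud), looks identical to the other two. Loose, 0.19 to 0.37 kg in all, the one heaviest 0.54 to 0.64 kg; which it is changes from run to run and cannot be seen. Contents have 2 mm of play. Origin: centre of its underside, z up along its axis
- tile_blue: blue glass tile, 90 mm square, 8 mm thick, fixed to the table; origin at the centre of its underside, so its top is 8 mm above the origin. The three tiles change places from run to run
- tile_amber: amber glass tile, 90 mm square, 8 mm thick, fixed to the table; origin at the centre of its underside, so its top is 8 mm above the origin. The three tiles change places from run to run
- tile_green: green glass tile, 90 mm square, 8 mm thick, fixed to the table; origin at the centre of its underside, so its top is 8 mm above the origin. The three tiles change places from run to run
- bowl: loose purple glass bowl, round, 170 mm across the rim, 70 mm tall, 0.9 kg, empty; origin at the centre of its underside, z up
- bowl_rim (a point): centre of the purple bowl's mouth, level with its rim, 70 mm above the table
- dish: bystander: clear glass dish of blue glass pieces, 96 mm across, 35 mm tall, loose; origin at the centre of its underside
- cutter: bystander: glass cutter with a yellow-green handle, 135 mm long, 18 mm thick, lying loose; origin 85 mm from the handle's end, at table height, x along it towards the wheel
- pliers: bystander: red-handled pliers, 175 mm long, 57 mm wide, 13 mm thick, lying loose; origin near the middle, at table height, x towards the jaws
- offcut: bystander: strip of blue glass, 110 x 22 x 6 mm, lying loose; origin at the centre of its underside, x along it
Mind the look-alikes: they are no part of the job. What is shaped like the tin_green but black or brown is not meant.

How it is judged:
By the outcome, as a careful person would: the job done as asked, in the order asked, and still so for the second after the job is handed in, while the arm keeps its last pose, push and grip.
It also fails if it takes over 72 s, if anything falls off the work surface, if the arm or the gripper's body presses on something with over 40 N, if the wrist force passes 120 N, or if a joint passes its speed limit or range.

## Robot

A 7-joint arm with a two-finger parallel gripper is mounted at the origin on the work surface. World frame = base frame: x ahead of the robot, y to its left, z up, the work surface at z = 0. Lengths are in mm, angles in degrees, forces in N, time in s.
With the tool pointing down it reaches from about 425 to 975 mm from the base axis. Payload 16.7 kg.
Tool frame: the origin (TCP) lies at the very end of the fingers, on their centre line; the grasp point (between the pads) lies 19 mm behind it; z points along the fingers, y is the direction in which the jaws open and shut (so a half turn about z gives the same grasp; the last joint's range is limited). The gripper opens to 85 mm and grips with 20 to 120 N. Pads are 22 mm wide; open, the fingers measure 114 mm over their backs; the gripper's body (76 mm by 85 mm) begins 54 mm behind the grasp point. The pads swing forward as they close: fully open they stand 13 mm farther back than shut.
Start: joints at [63.512, 24.414, 4.234, 92.017, -1.954, 63.644, -3.845], TCP at [207.682, -642.218, 231.302] pointing down, gripper open.
Joint ranges: [-163.25, 163.25], [-28.42, 122.38], [-70.27, 78.77], [12.13, 141.07], [-58.53, 238.53], [9.26, 117.41], [-156.51, 156.51]. Speed limits (degrees/s): [108.29, 108.29, 136.94, 136.94, 172.46, 172.46, 172.46].

## Interface

Orientations are given as a 3x3 rotation matrix whose columns are the frame's x, y, z axes.
In Python, from workcell import bot gives the robot as it stands.
- The arm moves only by the tool apply_moves, never from a script. Its argument "increments" is a list of rows, each a list of 5 numbers: the closure, from -1 (fully open) to 1 (shut), then the shift along the tool's x, y, z in mm, then the turn about the tool's z in degrees. A call has 1 to 12 rows; each row shifts and turns the commanded pose from where the row before left it, along the tool's axes as they then stand; what a row does not reach is not made up. A row lasts 1/10 s, in which the tool goes at most 50 mm and 8.59 degrees, less where a joint would pass 70% of its speed; a pose out of reach is approached as far as the arm can. A call with a gripper value outside its range is refused whole. The fingers move at their own pace and stop on an object; "grip_force" is the grip in N (left out, the last holds). Time passes only in rows, so rows that do not move let the fingers close. It gives the time, the measured TCP pose, the force and the opening at its end, in the units of the state.
- bot.get_obs(): the state, without advancing time (a new reading comes with each control period).
- bot.grab_frame(name): name is "scene" or "top"; returns the picture (420x560x3 uint8, red, green, blue); there is no depth.
- bot.get_calibration(name): a dict with "intrinsics" (3x3 intrinsics, pixels), "k1" (the pictures are not rectified: a ray, as slopes to the right and down, at radius r is drawn at 1 + k1 r^2 times it, then the intrinsics apply), "position" and "rotation" of the camera in the world. Camera axes: x right, y down, z forward; pixel columns grow to the right and rows downward; lengths in mm; the calibration is good to about 2 mm. A picture is of the moment at which its call begins. get_calibration takes no time and is no camera call.
- bot.hand_in(): hands the job in, once; it reports no verdict.
The state is a dict: "t": time; "q": joint angles; "qd": joint speeds; "joint_efforts": joint torques, N m; "eef_pos": TCP position; "ee_rot": TCP orientation; "contact_force": force on the tool from outside, world axes, zero at the start; "torque": the same for the moment, N m; "opening": opening from 0.0 (shut) to 1.0 (fully open).
Only numpy, scipy, OpenCV 4.12 (cv2) and the standard library are available. Lean on these libraries where they do the work, as an engineer would, in place of code of your own. Each camera call takes 0.05 s, during which the arm holds its last target. There are 200 camera calls.

## Working session

There is one attempt and no reset: what is moved stays moved. The work goes in short steps, Python scripts to look and compute and a tool call to move; the robot and the scene stay as the last step left them, time stands still between calls to the robot, and variables do not carry over. Pictures are saved under pics/ and viewed, about 8 in all and at most 12, crops included, and the job is handed in when it is done.

Besides the shell and the picture viewer there is one more tool, called by a JSON object that holds its "op" and its "data". apply_moves: Moves the arm, as the interface text tells. Its arguments: {"type":"object","properties":{"increments":{"type":"array","items":{"type":"array","items":{"type":"number"}}},"grip_force":{"type":"number"}},"required":["increments"]}

```bash
mkdir -p pics
python3 - <<'E'
from workcell import bot
import cv2,numpy as np
o=bot.get_obs();print({k:np.round(v,3).tolist() for k,v in o.items()})
for n in("scene","top"):
    c=bot.get_calibration(n);print(n,{k:np.round(v,4).tolist() for k,v in c.items()})
    cv2.imwrite(f"pics/{n}0.png",bot.grab_frame(n)[:,:,::-1])
E
```

```text
{'t': 0.0, 'q': [63.511, 24.449, 4.231, 92.051, -1.953, 63.645, -3.844], 'qd': [0.036, -0.033, 0.041, 0.022, 0.076, -0.085, 0.161], 'joint_efforts': [-0.001, -94.982, 3.761, -46.351, 0.019, 0.01, -0.0], 'eef_pos': [207.574, -641.866, 230.623], 'ee_rot': [[0.951, 0.308, -0.0], [0.308, -0.951, 0.001], [-0.0, -0.001, -1.0]], 'contact_force': [-0.052, -0.013, -0.169], 'torque': [0.03, -0.054, -0.025], 'opening': 1.004}
scene {'intrinsics': [[471.6325, 0.0, 278.777], [0.0, 471.6325, 210.1164], [0.0, 0.0, 1.0]], 'k1': -0.0269, 'position': [1348.717, 451.8704, 700.7324], 'rotation': [[-0.4793, 0.4947, -0.7249], [0.8777, 0.2681, -0.3973], [-0.0022, -0.8266, -0.5627]]}
top {'intrinsics': [[444.5649, 0.0, 272.0112], [0.0, 444.5649, 210.8844], [0.0, 0.0, 1.0]], 'k1': -0.09, 'position': [420.142, 6.0603, 1365.6431], 'rotation': [[-0.0275, -0.9943, 0.1032], [-0.9996, 0.0268, -0.0081], [0.0052, -0.1034, -0.9946]]}
```

View pics/scene0.png

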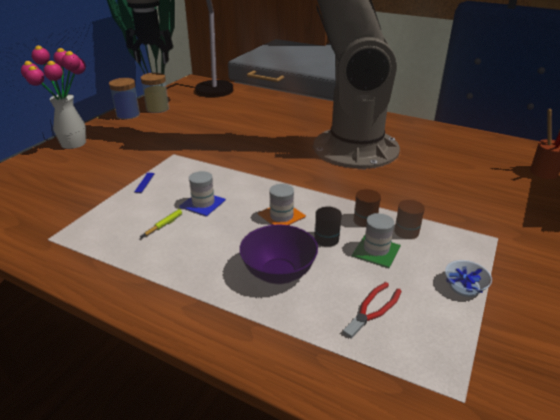

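View pics/top0.png

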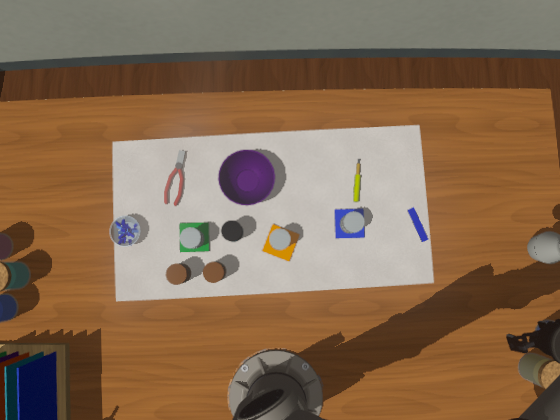

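Top view candidates: on the tiles, green (190,237), amber (279,239) and blue (353,222). Look-alikes: black (232,231), brown (178,273) and brown (213,271). I choose the three pale ones on tiles. The bowl is at (247,177).

```bash
cat > h.py <<'E'
import cv2,numpy as np
from workcell import bot
def ray(n,uv):
    c=bot.get_calibration(n);K=np.array(c["intrinsics"]);k=c["k1"]
    p=cv2.undistortPoints(np.array(uv,float).reshape(-1,1,2),K,np.array([k,0,0,0.]))[:,0]
    return np.array(c["position"]),np.c_[p,np.ones(len(p))]@np.array(c["rotation"]).T
def plane(n,uv,z):
    o,d=ray(n,uv);return o+d*((z-o[2])/d[:,2])[:,None]
def proj(n,P):
    c=bot.get_calibration(n);R=np.array(c["rotation"]);t=-R.T@np.array(c["position"])
    return cv2.projectPoints(np.array(P,float).reshape(-1,1,3),cv2.Rodrigues(R.T)[0],t,np.array(c["intrinsics"]),np.array([c["k1"],0,0,0.]))[0][:,0]
HUE=dict(blue=(115,125),amber=(10,20),green=(50,75))
BOX=dict(top=(105,130,430,300),scene=(60,160,490,355))
def tile(n,img,h,sat=170):
    x0,y0,x1,y1=BOX[n];m=cv2.inRange(cv2.cvtColor(img,cv2.COLOR_RGB2HSV),(h[0],sat,40),(h[1],255,255))
    k=np.zeros_like(m);k[y0:y1,x0:x1]=m[y0:y1,x0:x1]
    cs=cv2.findContours(k,cv2.RETR_EXTERNAL,cv2.CHAIN_APPROX_NONE)[0]
    return cs
E
python3 - <<'E'
from h import *
t=cv2.imread("pics/top0.png")[:,:,::-1].copy();s=cv2.imread("pics/scene0.png")[:,:,::-1].copy()
hsv=cv2.cvtColor(t,cv2.COLOR_RGB2HSV)
for p in[(340,215),(268,245),(183,248),(247,177)]:print(p,hsv[p[1],p[0]])
for k,h in HUE.items():
    for c in tile("top",t,h,150):
        if cv2.contourArea(c)<60:continue
        r=cv2.minAreaRect(plane("top",c[:,0],8)[:,:2].astype(np.float32));print(k,cv2.contourArea(c),np.round(r[0],1),np.round(r[1],1),round(r[2],1))
cs=[c for c in tile("top",t,(130,150),100) if cv2.contourArea(c)>500]
for c in cs:print("bowl",cv2.minEnclosingCircle(plane("top",c[:,0],70)[:,:2].astype(np.float32)))
a=cv2.resize(t[195:295,150:400],None,fx=3,fy=3,interpolation=cv2.INTER_CUBIC)
b=cv2.resize(s[160:280,180:430],None,fx=3,fy=3,interpolation=cv2.INTER_CUBIC)[:300]
cv2.imwrite("pics/crop.png",np.vstack([a,b])[:,:,::-1])
E
```

```text
(340, 215) [116 178 188]
(268, 245) [ 20 255 208]
(183, 248) [ 66 157 148]
(247, 177) [141 148 114]
blue 239.0 [ 517.1 -240.4] [87.3 84.8] 0.7
blue 173.5 [ 507.5 -454.5] [105.4  20.4] 21.3
amber 1741.0 [311.9 -87.4] [784.3  45.7] 88.3
amber 310.5 [463.5 -27.7] [88.1 85.6] 67.9
amber 351.0 [ 674.8 -489.2] [ 26.1 265.7] 86.0
amber 71.0 [813.   43.2] [197.9   9.8] 88.4
amber 1140.5 [566.7 453.8] [148.5 528.4] 87.9
green 73.5 [454.7 236.5] [18.6 85.9] 1.4
bowl ((657.9865112304688, 68.61959075927734), 82.77432250976562)
```

View pics/crop.png

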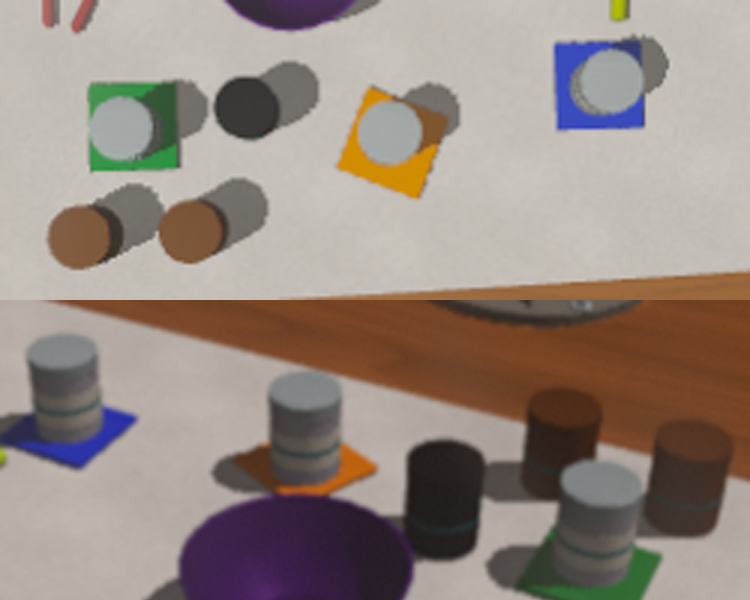

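The crop confirms the three pale tins on their tiles. Lid centres in the full top picture are about green (190.5,238), amber (279.8,239) and blue (354,222). Black and brown ones are rejected.

Run:
```python
from h import *
t=cv2.imread("pics/top0.png")[:,:,::-1].copy();hsv=cv2.cvtColor(t,cv2.COLOR_RGB2HSV)
for k,p in dict(green=(190,237),amber=(279,239),blue=(354,222)).items():
    m=cv2.inRange(hsv,(80,5,90),(115,70,255));w=np.zeros_like(m);cv2.circle(w,p,17,255,-1);m&=w
    m=cv2.morphologyEx(m,cv2.MORPH_OPEN,np.ones((3,3),np.uint8))
    c=max(cv2.findContours(m,cv2.RETR_EXTERNAL,cv2.CHAIN_APPROX_NONE)[0],key=cv2.contourArea)
    q=plane("top",c[:,0],87)[:,:2].astype(np.float32)
    print(k,hsv[p[1],p[0]],cv2.minEnclosingCircle(q),cv2.fitEllipse(q))
cs=tile("top",t,(50,85),70);q=np.vstack([c[:,0] for c in cs if cv2.contourArea(c)>15]);print("gt",cv2.minAreaRect(plane("top",q,8)[:,:2].astype(np.float32)))
# other lids by hand: black, browns
print(plane("top",[(232,230.5),(176.3,273.7),(213.5,272)],79).round())
```

```text
green [ 84   8 169] ((475.2296142578125, 216.8256378173828), 9.826067924499512) ((475.1967468261719, 217.3763885498047), (15.595781326293945, 18.69163703918457), 90.42668151855469)
amber [ 78   8 169] ((465.17681884765625, -29.15846824645996), 5.183600902557373) ((465.1770935058594, -29.15770721435547), (6.913703918457031, 11.534686088562012), 178.48291015625)
blue [ 84   8 166] ((517.1236572265625, -235.54708862304688), 26.899431228637695) ((515.7069702148438, -236.9888916015625), (28.911619186401367, 47.57063674926758), 90.90914916992188)
gt ((487.4993591308594, 235.97314453125), (86.3324966430664, 86.33736419677734), 89.17431640625)
[[500. 113.  79.]
 [379. 276.  79.]
 [382. 169.  79.]]
```

Run:
```python
from h import *
t=cv2.imread("pics/top0.png")[:,:,::-1].copy()
g=t[:,:,0].astype(int)-t[:,:,2]
for k,p,tc in (("green",(190,238),(487.5,236)),("amber",(280,239),(463.5,-27.7)),("blue",(354,222),(517.1,-240.4))):
    big=cv2.resize(t[p[1]-20:p[1]+20,p[0]-20:p[0]+20],None,fx=8,fy=8,interpolation=cv2.INTER_CUBIC)
    gr=cv2.cvtColor(big,cv2.COLOR_RGB2GRAY)
    c=cv2.HoughCircles(gr,cv2.HOUGH_GRADIENT,1.5,60,param1=80,param2=15,minRadius=72,maxRadius=92)
    c=c[0][:3];uv=(c[:,:2]+.5)/8-.5+np.array(p)-20
    print(k,uv.round(1).tolist(),c[:,2],plane("top",uv,87).round(1)[:,:2].tolist(),"tile",tc, "R,B-diff",g[p[1]-14:p[1]+15:2,p[0]].tolist())
```

```text
green [[189.0, 237.2]] [91.05] [[483.2, 237.0]] tile (487.5, 236) R,B-diff [-14, -14, -3, -3, -4, -4, -4, -3, -4, -4, -4, -3, -10, -19, 11]Traceback (most recent call last):
  File "<stdin>", line 8, in <module>
TypeError: 'NoneType' object is not subscriptable
```

```bash
cat >> h.py <<'E'
def lid(t,p,z=87):
    d=t[:,:,0].astype(int)-t[:,:,2];m=((d>=-9)&(d<=0)&(t[:,:,1]>140)).astype(np.uint8)*255
    w=np.zeros_like(m);cv2.circle(w,p,19,255,-1);m&=w
    m=cv2.morphologyEx(m,cv2.MORPH_OPEN,cv2.getStructuringElement(cv2.MORPH_ELLIPSE,(5,5)))
    c=max(cv2.findContours(m,cv2.RETR_EXTERNAL,cv2.CHAIN_APPROX_NONE)[0],key=cv2.contourArea)
    q=plane("top",c[:,0],z)[:,:2].astype(np.float32)
    return cv2.contourArea(c),cv2.boundingRect(c),cv2.minEnclosingCircle(q),cv2.fitEllipse(q)
E
python3 - <<'E'
from h import *
t=cv2.imread("pics/top0.png")[:,:,::-1].copy()
for p in ((190,238),(280,239),(354,222)):print(lid(t,p))
E
```

```text
(316.0, (180, 227, 20, 22), ((482.4713439941406, 235.65127563476562), 30.847553253173828), ((482.9173583984375, 235.299072265625), (56.71720504760742, 59.57399368286133), 83.28739929199219))
(265.5, (270, 230, 20, 19), ((470.8611755371094, -24.12523651123047), 28.025955200195312), ((471.07464599609375, -23.631364822387695), (51.84843063354492, 54.264854431152344), 29.096675872802734))
(291.5, (343, 212, 21, 20), ((515.1785888671875, -238.84878540039062), 30.387996673583984), ((515.0999145507812, -238.5623016357422), (54.25571060180664, 58.50482940673828), 16.760116577148438))
```

Tins in mm: blue (515,-239), amber (471,-24), green (483,235.5). The bowl is at (658,69). Now moving above blue.

{"op": "apply_moves", "data": {"increments": [[-1,20,-14,0,0],[-1,40,-28,0,0],[-1,40,-28,0,0],[-1,40,-28,0,0],[-1,40,-28,0,0],[-1,40,-28,0,0],[-1,40,-28,0,0],[-1,40,-28,0,0],[-1,40,-28,0,0],[-1,40,-28,0,0],[-1,36,-22,0,0],[-1,0,0,0,0]], "grip_force": 60}}

```text
t: 1.3
eef_pos: [518.3, -234.5, 231.1]
ee_rot: [[0.949, 0.315, 0.001], [0.315, -0.949, 0.002], [0.002, -0.002, -1.0]]
contact_force: [-0.2, -0.2, 0.1]
opening: 0.999
```

{"op": "apply_moves", "data": {"increments": [[-1,-2,2,20,0],[-1,-2,1,30,0],[-1,0,0,30,0],[-1,0,0,20,0],[-1,0,0,10,0],[-1,0,0,0,0],[-1,0,0,0,0]]}}

```text
t: 2.0
eef_pos: [512.3, -244.5, 122.0]
ee_rot: [[0.952, 0.308, 0.001], [0.308, -0.952, -0.0], [0.0, 0.0, -1.0]]
contact_force: [-0.5, 0.4, 0.9]
opening: 1.0
```

Run:
```python
from h import *
s=bot.grab_frame("scene");o=bot.get_obs();print(np.round(o["eef_pos"],1),np.round(o["contact_force"],2))
cv2.imwrite("pics/s1.png",cv2.resize(s[80:240,120:320],None,fx=3,fy=3,interpolation=cv2.INTER_CUBIC)[:,:,::-1])
```

```text
[ 512.6 -244.6  122.4] [0.17 0.22 0.8 ]
```

View pics/s1.png

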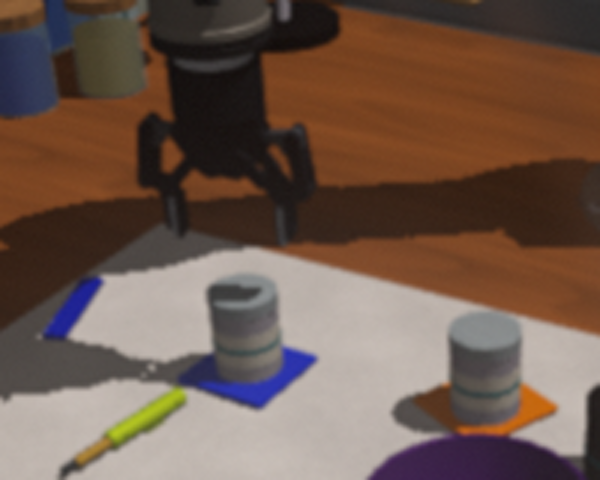

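Fingers are about 10 crop px left of the blue tin's lid at crop (243,289), with tips at (180,235) and (285,245). I'll cross-check lid positions from the scene view.

Run:
```python
from h import *
s=cv2.imread("pics/scene0.png")[:,:,::-1].copy()
# lids by hand from crops: blue, amber (s1 crop), green(crop.png)
print(plane("scene",[(120+243/3,80+290/3),(120+485/3,80+331/3),(180+600/3,160+185/3)],87).round(1))
print(proj("scene",[(515,-239,87),(471,-24,87),(483,235.5,87)]).round(1), proj("scene",[bot.get_obs()["eef_pos"]]))
```

```text
[[ 519.  -231.9   87. ]
 [ 478.6  -16.7   87. ]
 [ 490.6  239.3   87. ]]
[[199.7 175.3]
 [280.5 188.2]
 [379.5 219.5]] [[197.18910839 162.42002678]]
```

{"op": "apply_moves", "data": {"increments": [[-1,6,-6.5,0,0],[-1,0,0,15,0],[-1,0,0,25,0],[-1,0,0,25,0],[-1,0,0,16,0],[-1,0,0,8,0],[-1,0,0,0,0],[-1,0,0,0,0],[-1,0,0,0,0]]}}

```text
t: 2.95
eef_pos: [516.3, -236.4, 33.2]
ee_rot: [[0.951, 0.308, 0.001], [0.308, -0.952, -0.0], [0.001, 0.001, -1.0]]
contact_force: [-0.6, -0.0, 0.1]
opening: 1.003
```

Run:
```python
from h import *
s=bot.grab_frame("scene");o=bot.get_obs();print(np.round(o["eef_pos"],1),np.round(o["contact_force"],2),o["opening"])
cv2.imwrite("pics/s2.png",cv2.resize(s[120:240,140:290],None,fx=4,fy=4,interpolation=cv2.INTER_CUBIC)[:,:,::-1])
```

```text
[ 516.3 -236.5   33.2] [ 0.16  0.95 -0.32] 0.9977345243852601
```

View pics/s2.png

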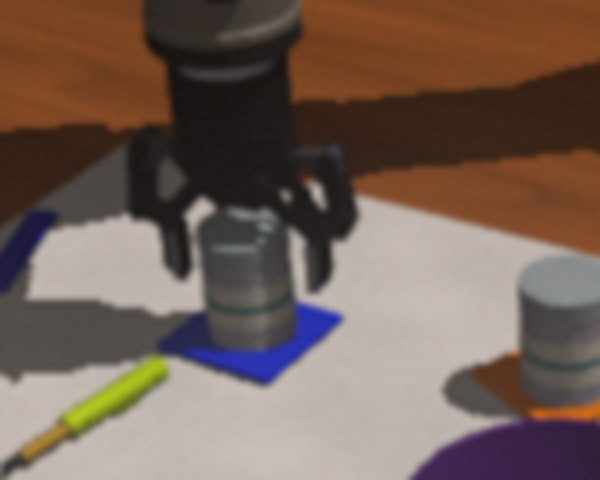

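The tin is well centred between the fingers, whose tips are at crop (178,275) and (318,285). Closing now.

{"op": "apply_moves", "data": {"increments": [[-0.7,0,0,0,0],[-0.5,0,0,0,0],[-0.4,0,0,0,0],[-0.2,0,0,0,0],[0.1,0,0,0,0],[1,0,0,0,0],[1,0,0,0,0],[1,0,0,0,0],[1,0,0,0,0],[1,0,0,0,0]]}}

```text
t: 4.0
eef_pos: [516.0, -236.7, 32.9]
ee_rot: [[0.952, 0.307, 0.001], [0.307, -0.952, -0.0], [0.001, 0.001, -1.0]]
contact_force: [-0.7, -1.8, 7.7]
opening: 0.677
```

{"op": "apply_moves", "data": {"increments": [[1,0,0,-4,0],[1,0,0,-8,0],[1,0,0,-10,0],[1,0,0,-10,0],[1,0,0,-8,0],[1,0,0,-5,0],[1,0,0,0,0],[1,0,0,0,0],[1,0,0,0,0],[1,0,0,0,0],[1,0,0,0,0],[1,0,0,0,0]]}}

```text
t: 5.2
eef_pos: [515.6, -236.2, 77.1]
ee_rot: [[0.951, 0.308, -0.0], [0.308, -0.951, 0.0], [-0.0, -0.0, -1.0]]
contact_force: [-0.7, 0.4, -2.0]
opening: 0.675
```

{"op": "apply_moves", "data": {"increments": [[1,0,0,0,0],[1,0,0,0,0],[1,0,0,0,0],[1,0,0,0,0],[1,0,0,0,0],[1,0,0,0,0]]}}

```text
t: 5.8
eef_pos: [515.7, -236.2, 77.3]
ee_rot: [[0.951, 0.308, 0.0], [0.308, -0.951, 0.0], [0.0, -0.0, -1.0]]
contact_force: [0.4, -0.8, -2.5]
opening: 0.678
```

Run:
```python
from h import *
for i in range(3):
    s=bot.grab_frame("scene");o=bot.get_obs();print(o["t"],np.round(o["eef_pos"],1),np.round(o["contact_force"],2),np.round(o["joint_efforts"],2),o["opening"])
cv2.imwrite("pics/s3.png",cv2.resize(s[100:240,140:290],None,fx=4,fy=4,interpolation=cv2.INTER_CUBIC)[:,:,::-1])
```

```text
5.85 [ 515.7 -236.3   77.3] [ 0.01  0.81 -2.35] [-0.000e+00 -8.692e+01 -9.800e-01 -3.534e+01  2.000e-02  1.000e-02
 -0.000e+00] 0.674833606829054
5.9 [ 515.7 -236.3   77.4] [ 0.31 -0.19 -2.71] [-1.000e-02 -8.692e+01 -9.900e-01 -3.535e+01  2.000e-02  1.000e-02
 -0.000e+00] 0.6785122397816361
5.95 [ 515.7 -236.2   77.3] [-0.02 -0.43 -2.89] [-0.000e+00 -8.692e+01 -9.900e-01 -3.534e+01  2.000e-02  1.000e-02
  0.000e+00] 0.6756543626930267
```

View pics/s3.png

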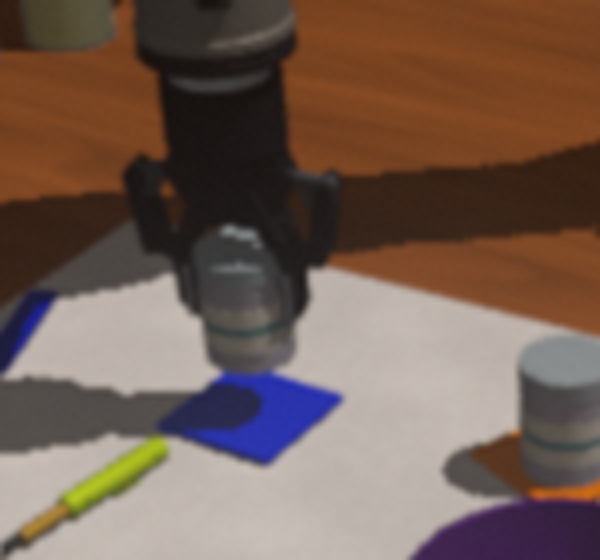

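Blue lifted cleanly, about 2.6 N (light). Setting it back.

{"op": "apply_moves", "data": {"increments": [[1,0,0,6,0],[1,0,0,10,0],[1,0,0,10,0],[1,0,0,8,0],[1,0,0,5,0],[1,0,0,3,0],[1,0,0,1.5,0],[1,0,0,0.8,0],[1,0,0,0,0],[1,0,0,0,0]]}}

```text
t: 6.95
eef_pos: [515.9, -236.3, 33.3]
ee_rot: [[0.951, 0.308, 0.0], [0.308, -0.951, -0.0], [0.0, 0.0, -1.0]]
contact_force: [0.3, -0.3, -2.5]
opening: 0.679
```

{"op": "apply_moves", "data": {"increments": [[0,0,0,0,0],[-0.3,0,0,0,0],[-0.5,0,0,0,0],[-0.8,0,0,0,0],[-1,0,0,0,0],[-1,0,0,0,0],[-1,0,0,0,0],[-1,0,0,0,0]]}}

```text
t: 7.75
eef_pos: [515.7, -236.2, 33.0]
ee_rot: [[0.951, 0.308, 0.0], [0.308, -0.951, 0.0], [0.0, -0.0, -1.0]]
contact_force: [0.0, -0.1, -0.4]
opening: 1.002
```

{"op": "apply_moves", "data": {"increments": [[-1,0,0,-10,0],[-1,0,0,-25,0],[-1,0,0,-30,0],[-1,0,0,-25,0],[-1,0,0,-20,0],[-1,3,-27.5,0,0],[-1,5,-40,0,0],[-1,5,-40,0,0],[-1,5,-40,0,0],[-1,5,-40,0,0],[-1,3.5,-30,0,0],[-1,0,0,0,0]]}}

```text
t: 8.95
eef_pos: [473.5, -17.3, 144.0]
ee_rot: [[0.95, 0.313, 0.001], [0.313, -0.95, 0.001], [0.001, -0.0, -1.0]]
contact_force: [-0.1, -0.7, 0.2]
opening: 1.003
```

{"op": "apply_moves", "data": {"increments": [[-1,0,0,0,0],[-1,0,0,10,0],[-1,0,0,10,0],[-1,0,0,0,0],[-1,0,0,0,0],[-1,0,0,0,0]]}}

```text
t: 9.55
eef_pos: [474.1, -21.4, 123.0]
ee_rot: [[0.952, 0.307, -0.0], [0.307, -0.952, 0.0], [-0.0, -0.0, -1.0]]
contact_force: [-1.0, -0.4, 0.4]
opening: 1.002
```

Run:
```python
from h import *
t=bot.grab_frame("top");s=bot.grab_frame("scene");o=bot.get_obs();print(np.round(o["eef_pos"],1),np.round(o["contact_force"],2))
print("blue",lid(t,(354,222)))
a=cv2.resize(s[110:260,180:380],None,fx=4,fy=4,interpolation=cv2.INTER_CUBIC)
cv2.imwrite("pics/s4.png",a[:,:,::-1])
```

```text
[474.2 -21.2 123.2] [-0.22 -0.04 -0.95]Traceback (most recent call last):
  File "<stdin>", line 3, in <module>
  File "h.py", line 23, in lid
    c=max(cv2.findContours(m,cv2.RETR_EXTERNAL,cv2.CHAIN_APPROX_NONE)[0],key=cv2.contourArea)
ValueError: max() iterable argument is empty
```

Run:
```python
from h import *
s=bot.grab_frame("scene")
cv2.imwrite("pics/s4.png",cv2.resize(s[110:260,180:380],None,fx=4,fy=4,interpolation=cv2.INTER_CUBIC)[:,:,::-1])
```

```text
(no output)
```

View pics/s4.png

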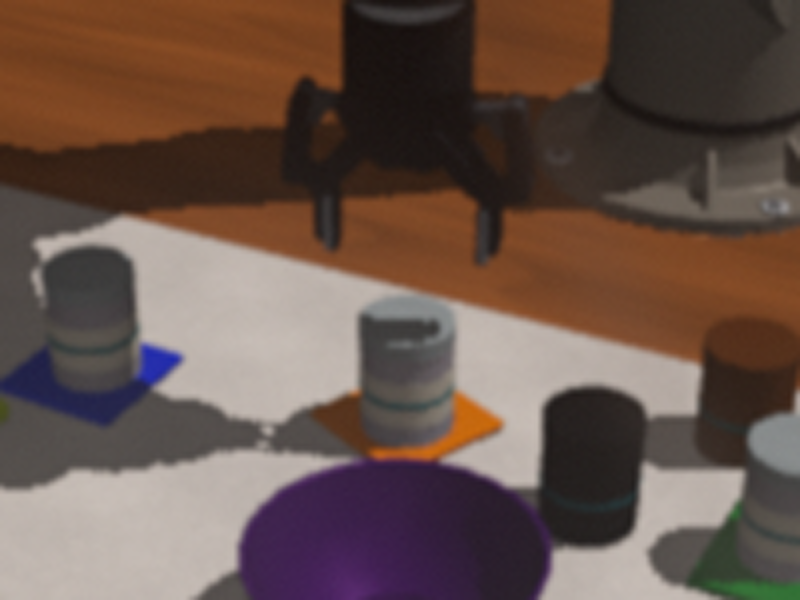

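Blue stands upright on its tile. The gripper (fingertips at crop x≈328 and 487, mean 408) is centred on the amber lid at (407,320). Descend, grip, lift.

{"op": "apply_moves", "data": {"increments": [[-1,0,0,12,0],[-1,0,0,25,0],[-1,0,0,25,0],[-1,0,0,18,0],[-1,0,0,10,0],[-1,0,0,0,0],[-1,0,0,0,0],[-1,0,0,0,0]]}}

```text
t: 10.5
eef_pos: [474.6, -21.1, 33.8]
ee_rot: [[0.952, 0.308, 0.001], [0.308, -0.952, 0.0], [0.001, 0.0, -1.0]]
contact_force: [0.1, 0.3, 0.2]
opening: 1.0
```

{"op": "apply_moves", "data": {"increments": [[-0.7,0,0,0,0],[-0.5,0,0,0,0],[-0.4,0,0,0,0],[-0.2,0,0,0,0],[0.1,0,0,0,0],[1,0,0,0,0],[1,0,0,0,0],[1,0,0,0,0],[1,0,0,0,0],[1,0,0,0,0]]}}

```text
t: 11.5
eef_pos: [474.4, -21.2, 33.9]
ee_rot: [[0.951, 0.308, 0.001], [0.308, -0.951, -0.0], [0.001, 0.001, -1.0]]
contact_force: [-4.3, -0.4, 17.8]
opening: 0.699
```

{"op": "apply_moves", "data": {"increments": [[1,0,0,-4,0],[1,0,0,-8,0],[1,0,0,-10,0],[1,0,0,-10,0],[1,0,0,-8,0],[1,0,0,-5,0],[1,0,0,0,0],[1,0,0,0,0],[1,0,0,0,0],[1,0,0,0,0],[1,0,0,0,0],[1,0,0,0,0]]}}

```text
t: 12.7
eef_pos: [473.9, -21.1, 77.9]
ee_rot: [[0.951, 0.308, -0.0], [0.308, -0.951, 0.0], [-0.0, -0.0, -1.0]]
contact_force: [-0.3, 0.1, -3.7]
opening: 0.698
```

{"op": "apply_moves", "data": {"increments": [[1,0,0,0,0],[1,0,0,0,0],[1,0,0,0,0],[1,0,0,0,0],[1,0,0,0,0],[1,0,0,0,0]]}}

```text
t: 13.3
eef_pos: [474.0, -21.1, 78.1]
ee_rot: [[0.951, 0.308, 0.0], [0.308, -0.951, 0.0], [0.0, -0.0, -1.0]]
contact_force: [0.4, 0.2, -2.6]
opening: 0.696
```

Run:
```python
from h import *
for i in range(3):
    s=bot.grab_frame("scene");o=bot.get_obs();print(o["t"],np.round(o["eef_pos"],1),np.round(o["contact_force"],2),o["opening"])
# tile-amber visibility: full tile should show more orange once lifted
cs=tile("scene",s,(5,22),170);print(sum(cv2.contourArea(c) for c in cs if 0<c[:,0,1].min()-0))
```

```text
13.35 [474.  -21.2  78. ] [-0.43 -0.39 -3.69] 0.7006591663116318
13.4 [474.1 -21.2  78.1] [ 1.   -0.09 -3.99] 0.6953902621118344
13.45 [474.  -21.1  78. ] [-0.07 -0.25 -3.01] 0.6971692162335037
21711.5
```

Amber reads about 3.4 N, also light. It started about 8 mm off its tile's middle, so I'll nudge it towards the middle while lowering.

{"op": "apply_moves", "data": {"increments": [[1,-3,1,0,0],[1,-3,1,6,0],[1,0,0,10,0],[1,0,0,10,0],[1,0,0,8,0],[1,0,0,5,0],[1,0,0,3,0],[1,0,0,1.5,0],[1,0,0,1,0],[1,0,0,0,0],[1,0,0,0,0]]}}

```text
t: 14.55
eef_pos: [468.9, -24.8, 34.1]
ee_rot: [[0.951, 0.308, 0.0], [0.308, -0.951, -0.0], [0.0, 0.0, -1.0]]
contact_force: [-4.6, 0.6, 7.2]
opening: 0.693
```

{"op": "apply_moves", "data": {"increments": [[0,0,0,0,0],[-0.3,0,0,0,0],[-0.5,0,0,0,0],[-0.8,0,0,0,0],[-1,0,0,0,0],[-1,0,0,0,0],[-1,0,0,0,0],[-1,0,0,0,0]]}}

```text
t: 15.35
eef_pos: [468.9, -24.9, 33.5]
ee_rot: [[0.951, 0.308, 0.0], [0.308, -0.951, 0.0], [0.0, -0.0, -1.0]]
contact_force: [-0.7, 0.7, -0.1]
opening: 0.999
```

{"op": "apply_moves", "data": {"increments": [[-1,0,0,-10,0],[-1,0,0,-25,0],[-1,0,0,-30,0],[-1,0,0,-25,0],[-1,0,0,-20,0],[-1,12,-30,0,0],[-1,16,-40,0,0],[-1,16,-40,0,0],[-1,16,-40,0,0],[-1,16,-40,0,0],[-1,13,-34,0,0],[-1,8,-20,0,0]]}}

```text
t: 16.55
eef_pos: [485.7, 240.4, 144.4]
ee_rot: [[0.951, 0.31, 0.0], [0.31, -0.951, 0.001], [0.001, -0.001, -1.0]]
contact_force: [1.0, -0.8, -0.6]
opening: 1.002
```

{"op": "apply_moves", "data": {"increments": [[-1,0,0,0,0],[-1,0,0,10,0],[-1,0,0,10,0],[-1,0,0,0,0],[-1,0,0,0,0],[-1,0,0,0,0]]}}

```text
t: 17.15
eef_pos: [486.3, 236.7, 123.7]
ee_rot: [[0.952, 0.307, 0.0], [0.307, -0.952, 0.0], [0.0, 0.0, -1.0]]
contact_force: [-0.5, -0.6, -1.3]
opening: 1.004
```

Run:
```python
from h import *
s=bot.grab_frame("scene");o=bot.get_obs();print(np.round(o["eef_pos"],1),np.round(o["contact_force"],2))
cv2.imwrite("pics/s5.png",cv2.resize(s[110:290,230:450],None,fx=3.3,fy=3.3,interpolation=cv2.INTER_CUBIC)[:,:,::-1])
```

```text
[486.4 236.8 123.8] [ 0.23 -0.95  0.14]
```

View pics/s5.png

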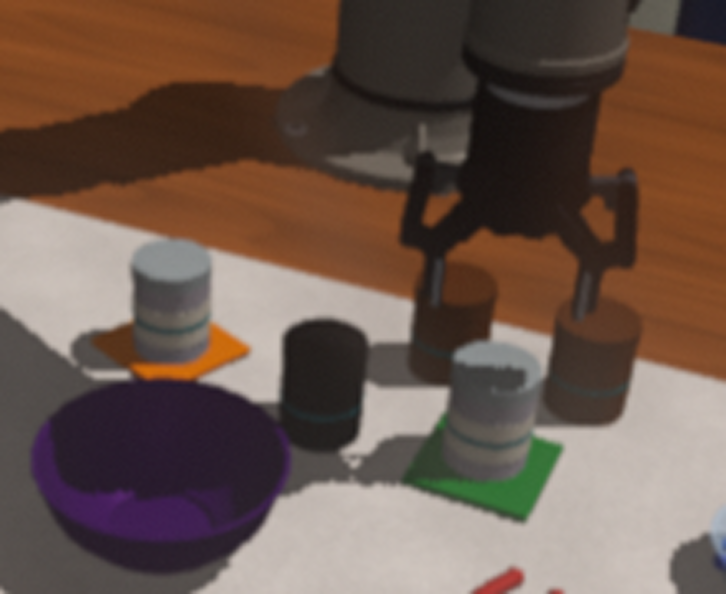

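Run:
```python
from h import *
R=np.array(bot.get_obs()["ee_rot"]);p=np.array([486.4,236.8,136])
q=proj("scene",[p,p+42*R[:,1],p-42*R[:,1],[486,237,87],[486,237,8]]);print(((q+.5-[230,110])*3.3-.5).round())
```

```text
[[503. 305.]
 [439. 299.]
 [568. 312.]
 [495. 365.]
 [482. 456.]]
```

Amber stands on its tile. The gripper is within about 3 mm of the green tin's axis (lid at crop (497,363)), which leaves 12 mm clearance per side. Proceeding.

{"op": "apply_moves", "data": {"increments": [[-1,0,0,12,0],[-1,0,0,25,0],[-1,0,0,25,0],[-1,0,0,18,0],[-1,0,0,10,0],[-1,0,0,0,0],[-1,0,0,0,0],[-1,0,0,0,0]]}}

```text
t: 18.0
eef_pos: [486.7, 237.4, 34.4]
ee_rot: [[0.952, 0.308, 0.001], [0.308, -0.952, 0.001], [0.001, -0.0, -1.0]]
contact_force: [-0.5, 0.1, -0.1]
opening: 0.997
```

{"op": "apply_moves", "data": {"increments": [[-0.7,0,0,0,0],[-0.5,0,0,0,0],[-0.4,0,0,0,0],[-0.2,0,0,0,0],[0.1,0,0,0,0],[1,0,0,0,0],[1,0,0,0,0],[1,0,0,0,0],[1,0,0,0,0],[1,0,0,0,0]], "grip_force": 70}}

```text
t: 19.0
eef_pos: [486.4, 237.0, 34.1]
ee_rot: [[0.952, 0.307, 0.001], [0.307, -0.952, -0.0], [0.001, 0.0, -1.0]]
contact_force: [-1.1, -1.9, 11.3]
opening: 0.674
```

{"op": "apply_moves", "data": {"increments": [[1,0,0,-4,0],[1,0,0,-8,0],[1,0,0,-10,0],[1,0,0,-10,0],[1,0,0,-8,0],[1,0,0,-5,0],[1,0,0,0,0],[1,0,0,0,0],[1,0,0,0,0],[1,0,0,0,0],[1,0,0,0,0],[1,0,0,0,0]]}}

```text
t: 20.2
eef_pos: [486.0, 237.1, 78.4]
ee_rot: [[0.951, 0.308, -0.0], [0.308, -0.951, -0.0], [-0.0, -0.0, -1.0]]
contact_force: [-0.1, 0.0, -6.3]
opening: 0.671
```

{"op": "apply_moves", "data": {"increments": [[1,0,0,0,0],[1,0,0,0,0],[1,0,0,0,0],[1,0,0,0,0],[1,0,0,0,0],[1,0,0,0,0]]}}

```text
t: 20.8
eef_pos: [486.2, 237.1, 78.6]
ee_rot: [[0.951, 0.308, 0.0], [0.308, -0.951, 0.0], [0.0, -0.0, -1.0]]
contact_force: [-0.3, -0.3, -6.8]
opening: 0.674
```

Run:
```python
from h import *
for i in range(3):
    s=bot.grab_frame("scene");o=bot.get_obs();print(o["t"],np.round(o["eef_pos"],1),np.round(o["contact_force"],2),o["opening"])
```

```text
20.85 [486.1 237.1  78.6] [ 0.37  0.19 -5.99] 0.675316293912614
20.9 [486.2 237.1  78.6] [ 0.3  -0.17 -6.52] 0.6744745603666132
20.95 [486.2 237.1  78.6] [ 0.17  0.58 -6.43] 0.6741278132569274
```

Green reads about 6.4 N, clearly the heaviest. I'll stand it back on its tile to complete the heft, then take it again.

{"op": "apply_moves", "data": {"increments": [[1,0,0,6,0],[1,0,0,10,0],[1,0,0,10,0],[1,0,0,8,0],[1,0,0,5,0],[1,0,0,3,0],[1,0,0,1.5,0],[1,0,0,1,0],[1,0,0,0,0],[1,0,0,0,0]]}}

```text
t: 21.95
eef_pos: [486.3, 237.2, 34.3]
ee_rot: [[0.952, 0.308, 0.0], [0.308, -0.952, 0.0], [0.001, -0.0, -1.0]]
contact_force: [-0.2, -0.5, -5.4]
opening: 0.677
```

{"op": "apply_moves", "data": {"increments": [[0,0,0,0,0],[-0.3,0,0,0,0],[-0.5,0,0,0,0],[-0.8,0,0,0,0],[-1,0,0,0,0],[-1,0,0,0,0],[-1,0,0,0,0],[-1,0,0,0,0],[-1,0,0,0,0],[-1,0,0,0,0],[-1,0,0,0,0],[-1,0,0,0,0]]}}

```text
t: 23.15
eef_pos: [486.2, 237.2, 34.1]
ee_rot: [[0.952, 0.308, 0.0], [0.308, -0.952, 0.0], [0.0, -0.0, -1.0]]
contact_force: [-0.9, 0.8, -0.9]
opening: 0.999
```

{"op": "apply_moves", "data": {"increments": [[-0.7,0,0,0,0],[-0.5,0,0,0,0],[-0.4,0,0,0,0],[-0.2,0,0,0,0],[0.1,0,0,0,0],[1,0,0,0,0],[1,0,0,0,0],[1,0,0,0,0],[1,0,0,0,0],[1,0,0,0,0]]}}

```text
t: 24.15
eef_pos: [486.2, 237.1, 34.3]
ee_rot: [[0.952, 0.308, 0.0], [0.308, -0.952, -0.0], [0.0, 0.0, -1.0]]
contact_force: [-2.0, -1.8, 3.4]
opening: 0.671
```

{"op": "apply_moves", "data": {"increments": [[1,0,0,-5,0],[1,0,0,-10,0],[1,0,0,-15,0],[1,0,0,-20,0],[1,0,0,-20,0],[1,0,0,-20,0],[1,0,0,-20,0],[1,0,0,-15,0],[1,0,0,-10,0],[1,0,0,-5,0],[1,0,0,0,0],[1,0,0,0,0]]}}

```text
t: 25.35
eef_pos: [485.8, 236.9, 173.4]
ee_rot: [[0.951, 0.308, -0.001], [0.308, -0.951, -0.0], [-0.001, 0.0, -1.0]]
contact_force: [0.3, 0.1, -6.5]
opening: 0.677
```

Run:
```python
from h import *
t=bot.grab_frame("top");o=bot.get_obs();p=np.array(o["eef_pos"]);print(o["t"],p.round(1),np.round(o["contact_force"],1),o["opening"])
for c in tile("top",t,(130,150),100):
    if cv2.contourArea(c)>500:print(cv2.boundingRect(c),cv2.minEnclosingCircle(plane("top",c[:,0],70)[:,:2].astype(np.float32)))
s=bot.grab_frame("scene")
m=cv2.inRange(cv2.cvtColor(s,cv2.COLOR_RGB2HSV),(128,90,15),(155,255,255));c=max(cv2.findContours(m,cv2.RETR_EXTERNAL,cv2.CHAIN_APPROX_NONE)[0],key=cv2.contourArea)
x,y,w,h=cv2.boundingRect(c);print(x,y,w,h)
a=np.linspace(0,6.28,60);r=proj("scene",[(658+85*np.cos(i),69+85*np.sin(i),70) for i in a]);print("rim pred x",r[:,0].min(),r[:,0].max(),"top row",r[:,1].min())
d=np.array([658,69])-p[:2];print(d,np.array(o["ee_rot"])[:2,:2].T@d)
```

```text
25.4 [485.7 236.9 173.2] [-0.1  1.1 -6.6] 0.6746383121524864
(219, 150, 54, 46) ((663.4540405273438, 70.88264465332031), 81.84591674804688)
240 226 78 49
rim pred x 237.25251684901815 316.9434634980166 top row 222.88762661171907
[ 172.26739237 -167.89030386] [112.24774486 212.75252025]
```

{"op": "apply_moves", "data": {"increments": [[1,5,9,0,0],[1,10,18.5,0,0],[1,14,26,0,0],[1,15,27.5,0,0],[1,15,27.5,0,0],[1,15,27.5,0,0],[1,14,26,0,0],[1,12,22.5,0,0],[1,9,17,0,0],[1,6,10,0,0],[1,0,0,0,0],[1,0,0,0,0]]}}

```text
t: 26.65
eef_pos: [660.1, 72.1, 173.8]
ee_rot: [[0.951, 0.308, -0.001], [0.308, -0.951, 0.001], [-0.001, -0.001, -1.0]]
contact_force: [0.4, -0.1, -5.9]
opening: 0.675
```

{"op": "apply_moves", "data": {"increments": [[1,0,0,0,0],[1,0,0,0,0],[1,0,0,0,0],[1,0,0,0,0],[1,0,0,0,0],[1,0,0,0,0]]}}

```text
t: 27.25
eef_pos: [660.6, 71.3, 174.1]
ee_rot: [[0.952, 0.308, 0.0], [0.308, -0.952, 0.0], [0.0, -0.0, -1.0]]
contact_force: [0.1, -0.3, -6.2]
opening: 0.674
```

Run:
```python
from h import *
t=bot.grab_frame("top");s=bot.grab_frame("scene");o=bot.get_obs();print(o["t"],np.round(o["eef_pos"],1),np.round(o["contact_force"],1),o["opening"])
a=cv2.resize(s[90:310,140:440],None,fx=2,fy=2);b=t[130:300,100:440];a2=np.zeros((600,600,3),np.uint8);a2[:440]=a;b=cv2.resize(b,(320,160));a2[440:,:320]=b
cv2.imwrite("pics/s6.png",a2[:,:,::-1])
```

```text
27.35 [660.7  71.2 174. ] [ 0.3 -0.4 -6.5] 0.6746196612509536
```

View pics/s6.png

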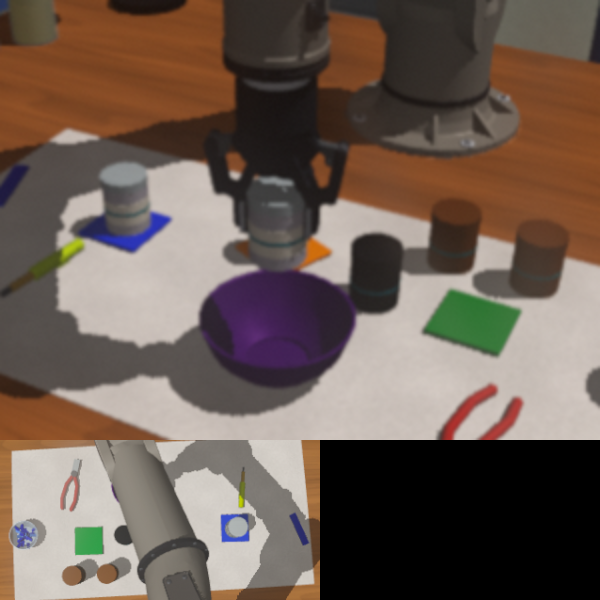

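Run:
```python
from h import *
f=lambda P:((proj("scene",P)+.5-[140,90])*2-.5).round(1)
print(f([(660.7,71.2,147.7),(660.7,71.2,226.7),(660,71,70),(660.7,71.2,174)]))
a=np.linspace(0,6.28,90);r=lambda R,z:[(660.7+R*np.cos(i),71.2+R*np.sin(i),z) for i in a]
for R,z in((85,70),(30,147.7),(30,226.7)):q=f(r(R,z));print(R,z,q.min(0),q.max(0))
s=bot.grab_frame("scene");cv2.imwrite("pics/s7.png",cv2.resize(s[160:280,220:340],None,fx=5,fy=5,interpolation=cv2.INTER_CUBIC)[:,:,::-1])
```

```text
[[275.  255.2]
 [274.6 188.7]
 [275.4 314.4]
 [274.9 233.7]]
85 70 [195.3 268. ] [355.2 368.6]
30 147.7 [245.5 238.7] [304.4 272.6]
30 226.7 [243.8 173.1] [305.5 205.1]
```

View pics/s7.png

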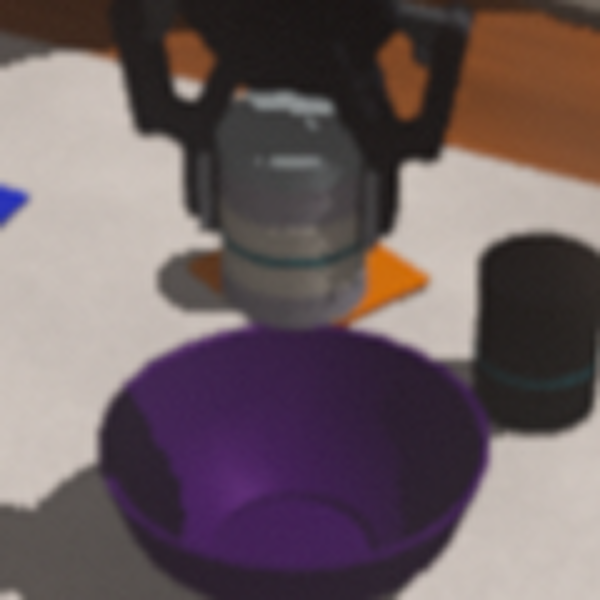

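The green tin is centred over the bowl: its bottom edge spans crop x 218–368 (mean 293) and the rim 100–490 (mean 295). The bottom is at about z=148, 78 mm above the rim, and observed edges match the projections within about 1 px.

```bash
python3 -c "
from workcell import bot
print(bot.hand_in(), bot.get_obs()['t'])"
```

```text
the job is handed in; nothing more can be done
the job is handed in; nothing more can be done
```

I hefted the three tins in the order blue, amber, green, lifting each about 44 mm, holding it, and standing it back on its own tile. They read about 2.6 N, 3.4 N and 6.4 N, so the green tin is the heaviest. I took green up again and handed the job in at about 27 s with the gripper holding it upright and still over the purple bowl.

**Last checks:**
- **Green tin:** its bottom is about 78 mm above the rim, and it is centred on the bowl to within a few mm. The grip opening was steady and the load still read about 6.4 N.
- **Blue tin:** it is visible standing on its tile.
- **Amber tin:** the held tin hid it in the last picture, with only its tile and shadow showing. It was seen standing after I set it down, and nothing came near it afterwards. I had moved it about 7 mm towards the middle of its tile when I set it back.
- **Bystanders:** those in view look unmoved.

**What disagreed or failed:**
- The two cameras differed by 4–8 mm on where the tins stood, so I used averages. The forces on closing the grip were at most 18 N.
- One automatic check of the blue lid failed because the lid could not be picked out in that view, probably the arm or its shadow. I confirmed it by eye from the scene camera instead.

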